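# Sort the screw tins into the colour-marked cubbies

### The arm

A 6-joint arm with a two-finger parallel gripper is mounted at the origin on the work surface. World frame = base frame: x ahead of the robot, y to its left, z up, the work surface at z = 0. Lengths are in m, angles in rad, forces in N, time in s.
With the tool pointing down it reaches from about 0.35 to 0.775 m from the base axis. Payload 7.3 kg.
Tool frame: the origin (TCP) lies at the very end of the fingers, on their centre line; the grasp point (between the pads) lies 19 mm behind it (env.tcp_to_grasp is the distance from the TCP to the grasp point, in m); z points along the fingers, y is the line along which they close (so a half turn about z gives the same grasp; the last joint's range is limited). The gripper opens to 92 mm and grips with 3 to 60 N. Pads are 19 mm wide; open, the fingers measure 130 mm over their backs; the gripper's body (75 mm by 190 mm) begins 47 mm behind the grasp point.
Start: joints at [-1.337, 0.342, 1.524, -0, 1.275, -0.146], TCP at [0.195, -0.488, 0.227] pointing down, gripper open.
Joint ranges: [-2.53, 2.53], [-0.77, 2.02], [0.04, 2.7], [-1, 4.14], [0.28, 2.66], [-3.11, 3.11]. Speed limits (rad/s): [2.57, 2.57, 3.14, 3.14, 3.14, 3.14].

### API

Orientations are given as a rotation vector (axis times angle).
In Python, from bench import sensors, cams, sign_off, env gives the robot as it stands. The module is installed in compiled form; this text tells all that it offers.
- The arm moves only by the shell command python3 -m inch 'ROWS' [FORCE]. ROWS is JSON, a list that holds one entry, the list of rows, each a list of 7 numbers: the shift along the tool's x, y, z in cm, then the turn, a rotation vector about the tool's x, y, z in rad, then the opening, from 0 (shut) to 1 (fully open). A call has 1 to 10 rows; each row is the pose to reach, as a shift and turn from the pose commanded when the call began, along the tool's axes at that moment; what a row does not reach only later rows make up. A row lasts 1/10 s, in which the tool goes at most 50 mm and 8.59 degrees, less where a joint would pass 70% of its speed; a pose out of reach is approached as far as the arm can. A call with a gripper value outside its range is refused whole. The fingers move at their own pace and stop on an object; FORCE is the grip in N (left out, the last holds). Time passes only in rows, so rows that repeat a pose let the fingers close. It gives the time, the measured TCP pose, the force, the opening and the grip force at its end, in the units of the state.
- sensors.sense(): the state, without advancing time (a new reading comes with each control period).
- cams.read_camera(name): name is "scene" or "top" or "wrist"; returns a dict with "color" (400x640x3 uint8, red, green, blue), "z_map" (400x640 float32, m along the optical axis (not along the pixel's ray), 0 where there is no reading), "K" (3x3 intrinsics, pixels), "distortion" ([k1, k2, p1, p2, k3] as OpenCV has them; the pictures are not rectified), "rvec" (rotation vector, rad) and "tvec" (3), from world to camera coordinates, as OpenCV has them. Camera axes: x right, y down, z forward; pixel columns grow to the right and rows downward; lengths in m; the calibration is good to about 2 mm. A picture is of the moment at which its call begins.
- sign_off(): hands the job in; it is judged then, once.
The state is a dict: "time": time; "joint_positions": joint angles; "joint_vel": joint speeds; "joint_torque": joint torques, N m; "tool_pos": TCP position; "eef_rot": TCP orientation; "force": force on the tool from outside, world axes, zero at the start; "torque": the same for the moment, N m; "gripper_width": finger opening in m; "finger_force": force on a finger pad.
Only numpy, scipy, OpenCV 4.12 (cv2) and the standard library are available. Lean on these libraries where they do the work, as an engineer would, in place of code of your own. Each camera call takes 0.05 s, during which the arm holds its last target. There are 200 camera calls.

### The job

Open the lid of the left cubby all the way, so that it leans back on its stop, and leave it open. Then tidy the screw tins with red and blue lids: slide each one, flat on the bench, through the mouth of the cubby that has tape of its colour in front, until the whole tin is inside. Leave the yellow tin, the glue bottle, the spanner and the sanding block where they are.

Things in the scene. Friction and masses are not known exactly. Their poses are not given: they have to be found in the camera images.
- tin_red1: a round flat screw tin with a red lid, 96 mm across, 42 mm high, about 0.3 kg; too wide to grip, to be pushed. Origin: centre of its underside, z up
- tin_red2: a round flat screw tin with a red lid, 96 mm across, 42 mm high, about 0.3 kg; too wide to grip, to be pushed. Origin: centre of its underside, z up
- tin_blue: a round flat screw tin with a blue lid, 96 mm across, 42 mm high, about 0.3 kg; too wide to grip, to be pushed. Origin: centre of its underside, z up
- cubby_left: fixed beech cubby on the left (+y): three walls 56 mm high, 10 mm thick, the bench is its floor; inside 250 mm wide along its x, 130 mm deep along its y, for two tins side by side. Origin: middle of the inside, at bench height. Open mouth 65 mm from the origin on the -y side, inner face of the back wall 65 mm on the +y side. It is closed by the lid.
- cubby_right: fixed beech cubby on the right (-y): three walls 56 mm high, 10 mm thick, the bench is its floor; inside 250 mm wide along its x, 130 mm deep along its y, for two tins side by side. Origin: middle of the inside, at bench height. Open mouth 65 mm from the origin on the +y side, inner face of the back wall 65 mm on the -y side. It has no lid.
- lid (a joint): plywood lid of the left cubby, 270 x 148 x 8 mm, hinged along the cubby's x on the outer (+y) top edge, with a flap that hangs 40 mm down over the mouth; 0 is shut, grows as it opens, upright at 1.57, rests on its stop at 1.9 rad; it falls shut again if let go before upright
- lid_tab (a point): grip point on the lid's black pull tab, 60 mm above the bench when shut. The tab is 30 mm wide (along the cubby's x), 10 mm thick and sticks out 45 mm from the middle of the lid's mouth-side edge; this point lies 30 mm out from that edge. Axes turn with the lid, those of the cubby when shut
- lid_hinge (a point): middle of the lid's hinge line, 56 mm above the bench; the hinge axis runs along the cubby's x; the grip point is 178 mm from it
- tape_red: strip of red tape on the bench before the mouth of one cubby, 200 x 35 mm, paper thin: marks the cubby for red. Origin: its middle. It lies at +y or -y
- tape_blue: strip of blue tape on the bench before the mouth of the other cubby, 200 x 35 mm, paper thin: marks the cubby for blue. Origin: its middle
- tin_yellow: a round flat screw tin with a yellow lid, 96 mm across, 42 mm high, about 0.3 kg; too wide to grip, to be left alone. Origin: centre of its underside, z up
- glue: white glue bottle with red cap, standing, 54 mm across, 150 mm high; bystander. Origin: centre of its underside
- wrench: steel spanner lying flat, 180 mm long, near the robot; bystander. Origin about its middle
- sander: cork sanding block with a wooden back, 110 x 60 x 43 mm; bystander. Origin: centre of its underside
Mind the look-alikes: they are no part of the job. Several things have the shape of the tin_blue; the one meant has the colours described above.

How it is judged:
By the outcome, as a careful person would: the job done as asked, in the order asked, and still so for the second after the job is handed in, with the robot touching nothing.
It also fails if it takes over 72 s, if anything falls off the work surface, if the arm or the gripper's body presses on something with over 40 N, if the wrist force passes 120 N, or if a joint passes its speed limit or range.

## Working session

There is one attempt and no reset: what is moved stays moved. The work goes in short steps, Python scripts to look and compute and a shell command to move; the robot and the scene stay as the last step left them, time stands still between calls to the robot, and variables do not carry over. Pictures are saved under pics/ and viewed, at most 10 in all, crops included, and the job is handed in when it is done.

```bash
mkdir -p pics; cat > h.py <<'E'
import numpy as np, cv2
from bench import sensors, cams, env
from scipy.spatial.transform import Rotation as R
def shot(n):
    return cams.read_camera(n)
def world(c,u,v,z=None):
    "pixel -> world; by plane height z, or depth map if None"
    p=cv2.undistortPoints(np.array([[[u,v]]],float),c["K"],np.array(c["distortion"]))[0,0]
    r=np.array([p[0],p[1],1.]); M=cv2.Rodrigues(np.array(c["rvec"],float))[0]; t=np.array(c["tvec"],float).ravel()
    o=-M.T@t; d=M.T@r
    s=c["z_map"][int(round(v)),int(round(u))] if z is None else (z-o[2])/d[2]
    return o+s*d
def save(c,name): cv2.imwrite("pics/"+name+".png",cv2.cvtColor(c["color"],cv2.COLOR_RGB2BGR))
E
python3 - <<'E'
from h import *
import pickle
for n in("top","scene"):
    c=shot(n); save(c,n+"0"); pickle.dump(c,open(n+"0.pkl","wb"))
s=sensors.sense(); print(s); print(R.from_rotvec(s["eef_rot"]).as_matrix().round(3))
E
```

```text
{'time': 0.1, 'joint_positions': array([-1.33703500e+00,  3.42697969e-01,  1.52493642e+00, -1.21569636e-05,
        1.27538585e+00, -1.46055160e-01]), 'joint_vel': array([-0.00137165, -0.00179144, -0.00326888, -0.00104539,  0.00090624,
       -0.00097787]), 'joint_torque': array([ 1.27937419e-03, -4.32005417e+01, -2.44695604e+01,  7.18314084e-02,
        5.25997079e-02, -4.89481693e-05]), 'tool_pos': array([ 0.19454829, -0.48722827,  0.22608593]), 'eef_rot': array([-3.08371059e+00, -5.92770983e-01,  1.16501379e-04]), 'force': array([ 0.46679261, -0.15203952,  0.21209472]), 'torque': array([-0.0283202 , -0.04355426,  0.0142062 ]), 'finger_force': 0.0, 'gripper_width': 0.091961765465005}
[[ 0.929  0.371 -0.   ]
 [ 0.371 -0.929  0.001]
 [ 0.    -0.001 -1.   ]]
```

View pics/top0.png

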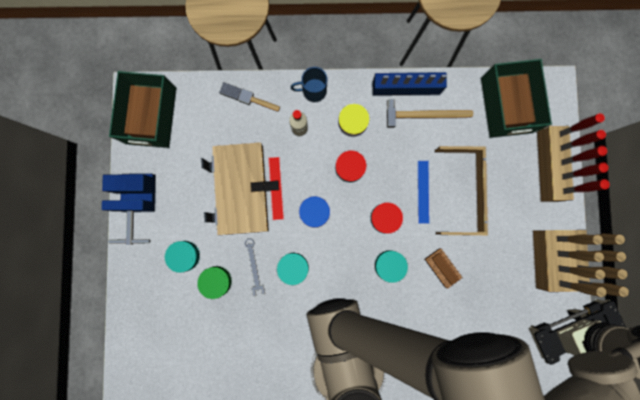

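View pics/scene0.png

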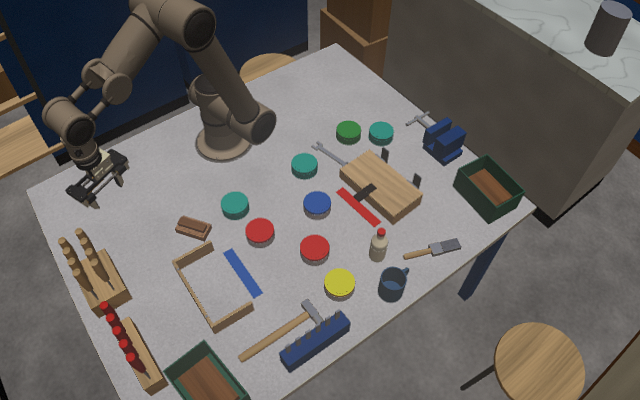

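The top picture has world x pointing up and y pointing left. The left cubby (closed lid, tab at (265,186)) has red tape at (276,188). The right cubby has blue tape at (423,192).

Candidates by pixel:
- **Red tins:** (351,166) and (387,218).
- **Blue tin:** (314,212). It is the only blue one; the look-alikes at (181,256), (293,268), (391,266) are teal and (214,282) is green.
- **Yellow tin:** (353,119), to be left alone.

I'll confirm with an enlarged crop and measure.

```bash
python3 - <<'E'
from h import *
import pickle
c=pickle.load(open("top0.pkl","rb"))
im=c["color"][100:300,200:500]; cv2.imwrite("pics/crop0.png",cv2.resize(cv2.cvtColor(im,cv2.COLOR_RGB2BGR),None,fx=2.6,fy=2.6,interpolation=cv2.INTER_CUBIC))
hsv=cv2.cvtColor(c["color"],cv2.COLOR_RGB2HSV)
def cen(u,v,z,name):
    m=(abs(hsv[...,0].astype(int)-int(hsv[v,u,0]))<8)&(hsv[...,1]>110)&(hsv[...,2]>60)
    n,l,st,ce=cv2.connectedComponentsWithStats(m.astype(np.uint8)); k=l[v,u]
    print(name,ce[k].round(1),st[k],world(c,*ce[k],z).round(4)); 
    return l==k
for n,u,v,z in[("red1",351,166,.042),("red2",387,218,.042),("blue",314,212,.042),("yellow",353,119,.042),("teal1",293,268,.042),("teal2",391,266,.042),("sander",443,268,.043)]: cen(u,v,z,n)
for n,u,v in[("tR",276,188),("tB",423,192)]:
    m=cen(u,v,0,n); ys,xs=np.nonzero(m); P=np.array([world(c,x,y,0)[:2] for x,y in zip(xs,ys)],np.float32); print(cv2.minAreaRect(P))
# lid top plane & right cubby walls by depth
vs,us=np.mgrid[100:300,190:500]; 
W=np.array([world(c,u,v) if c["z_map"][v,u]>0 else [0,0,-1] for u,v in zip(us.ravel(),vs.ravel())]).reshape(vs.shape+(3,))
np.save("W.npy",W)
z=W[...,2]
lid=(z>.048)&(z<.08)&(W[...,1]>.12)
n,l,st,ce=cv2.connectedComponentsWithStats(lid.astype(np.uint8)); k=1+st[1:,4].argmax(); Q=W[l==k]; print("lid",len(Q),cv2.minAreaRect(Q[:,:2].astype(np.float32)),np.median(Q[:,2]))
rc=(z>.04)&(z<.075)&(W[...,1]<-.2)
n,l,st,ce=cv2.connectedComponentsWithStats(rc.astype(np.uint8))
for k in range(1,n):
  if st[k,4]>60: Q=W[l==k]; print("rc",len(Q),cv2.minAreaRect(Q[:,:2].astype(np.float32)),np.median(Q[:,2]))
for n,u,v in[("tabend",279,185),("tabmid",272,186)]: print(n,world(c,u,v,.064))
E
```

```text
red1 [350.4 165.6] [336 151  30  31 733] [ 0.6243 -0.0156  0.042 ]
red2 [386.6 217.6] [371 203  32  30 755] [ 0.4635 -0.1226  0.042 ]
blue [314.1 211.3] [299 196  31  31 735] [0.4851 0.0971 0.042 ]
yellow [353.4 118.9] [339 104  30  31 739] [ 0.7703 -0.0277  0.042 ]
teal1 [292.2 268.5] [277 253  31  32 773] [0.3138 0.1648 0.042 ]
teal2 [391. 266.] [375 251  33  31 795] [ 0.318  -0.1318  0.042 ]
sander [443. 268.] [426 249  35  38 642] [ 0.3106 -0.287   0.043 ]
tR [319.8 198.9] [     0      0    640    400 253638] [0.5266 0.0792 0.    ]
((0.5507045984268188, 0.08522933721542358), (2.0987823009490967, 1.2695629596710205), 89.2863998413086)
tB [423.  191.6] [418 161  11  62 664] [ 0.5459 -0.247   0.    ]
((0.546672523021698, -0.24715010821819305), (0.031657423824071884, 0.19431748986244202), 88.13859558105469)
lid 4636 ((0.5586388111114502, 0.3023374676704407), (0.2708105146884918, 0.19783377647399902), 3.601975202560425) 0.0640018933579597
rc 207 ((0.7688484787940979, -0.4543984830379486), (0.11089053750038147, 0.016106706112623215), 12.558131217956543) 0.05627723754110159
rc 835 ((0.5436356067657471, -0.3515940308570862), (0.14199359714984894, 0.2700480818748474), 88.70289611816406) 0.0552358672406823
rc 310 ((0.3089345395565033, -0.29369810223579407), (0.0979575365781784, 0.03007703833281994), 34.67080307006836) 0.04306899709097456
tabend [0.56421185 0.20126115 0.064     ]
tabmid [0.56145366 0.22226727 0.064     ]
```

View pics/crop0.png

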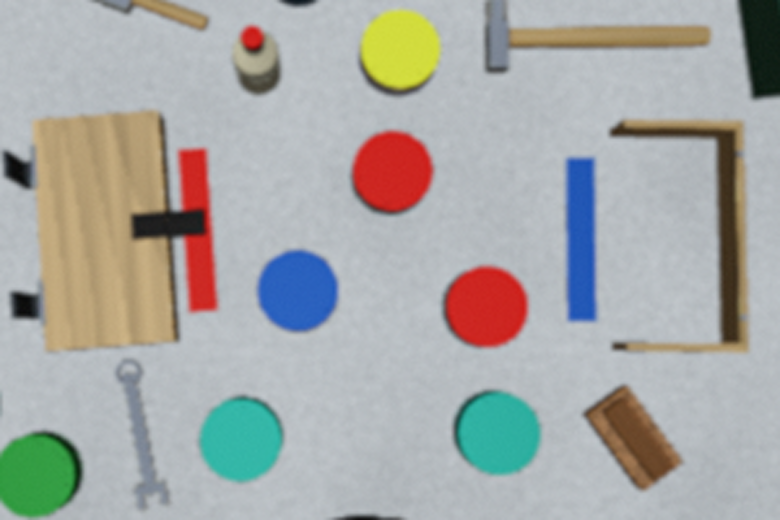

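The crop confirms it: two red tins at (392,172) and (486,306), the blue tin at (298,290), and the others teal, green or yellow. Red belongs in the left cubby and blue in the right. Next I'll refine the cubby frames from the corners I read off the crop.

```bash
python3 - <<'E'
from h import *
import pickle
c=pickle.load(open("top0.pkl","rb")); s=pickle.load(open("scene0.pkl","rb"))
f=lambda u,v,z:world(c,200+(u+.5)/2.6-.5,100+(v+.5)/2.6-.5,z)[:2].round(4)
for n,u,v,z in[("lidTL",35,120,.064),("lidTR",158,112,.064),("lidBR",178,341,.064),("lidBL",47,350,.064),("tabend T",205,210,.064),("tabend B",205,234,.064),
 ("rcTR",743,122,.056),("rcBR",748,350,.056),("rcTL",615,122,.056),("rcBL",615,349,.056),("redtape",180,150,0),("",206,150,0),("",216,310,0),("",190,311,0),("gluecap",252,37,.15)]: print(n,f(u,v,z))
for n,u,v,z in[("red1",315,243,.042),("red2",260,230,.042),("blue",317,202,.042),("lidnearL",340,180,.064),("gluecap",381,232,.15),("tabtip",358,198,.064)]: print("scene",n,world(s,u,v,z).round(4),world(s,u,v).round(4))
W=np.load("W.npy"); z=W[...,2]
g=W[(z>.08)&(z<.17)&(W[...,1]>.05)&(W[...,1]<.25)&(W[...,0]>.65)]; print("glue",len(g),g.mean(0),g.min(0),g.max(0))
E
```

```text
lidTL [0.6859 0.4   ]
lidTR [0.6935 0.2569]
lidBR [0.4275 0.234 ]
lidBL [0.419  0.3838]
tabend T [0.5779 0.2026]
tabend B [0.5501 0.2027]
rcTR [ 0.6746 -0.4249]
rcBR [ 0.4096 -0.4183]
rcTL [ 0.6766 -0.276 ]
rcBL [ 0.4125 -0.2664]
redtape [0.6615 0.2398]
 [0.6611 0.2079]
 [0.4647 0.1966]
 [0.4639 0.2281]
gluecap [0.7534 0.1419]
scene red1 [ 0.615  -0.0056  0.042 ] [ 0.6174 -0.0073  0.0468]
scene red2 [ 0.4668 -0.1224  0.042 ] [ 0.4727 -0.125   0.0517]
scene blue [0.4859 0.0975 0.042 ] [0.4897 0.0947 0.0484]
scene lidnearL [0.4696 0.2094 0.064 ] [0.432  0.2417 0.003 ]
scene gluecap [0.7563 0.1397 0.15  ] [0.7577 0.138  0.1533]
scene tabtip [0.5681 0.2104 0.064 ] [0.5703 0.2082 0.0682]
glue 280 [0.74640428 0.14167641 0.11459654] [0.72607916 0.11739736 0.08160128] [0.77538149 0.1680448  0.15374133]
```

```bash
cat > d.py <<'E'
"d.py x y z yaw[deg, of tool y] : shift (cm) and turn in the present tool axes to get there, tool down"
import sys; from h import *
x,y,z,a=map(float,sys.argv[1:5]); s=sensors.sense(); T=R.from_rotvec(s["eef_rot"])
a=np.radians(a); Y=np.array([np.cos(a),np.sin(a),0]); Z=np.array([0,0,-1.]); G=R.from_matrix(np.c_[np.cross(Y,Z),Y,Z])
print("shift",(T.inv().apply(np.array([x,y,z])-s["tool_pos"])*100).round(2),"turn",(T.inv()*G).as_rotvec().round(3),"pos",s["tool_pos"].round(4),"F",s["force"].round(1),"w",round(s["gripper_width"],4),"t",s["time"])
E
python3 -m inch '[[[6,-5.1,0,0,0,-0.13,1],[12,-10.3,0,0,0,-0.25,1],[18,-15.4,0,0,0,-0.38,1],[24,-20.6,0,0,0,-0.5,1],[30,-25.7,0,0,0,-0.63,1],[36,-30.9,0,0,0,-0.75,1],[42,-36,0,0,0,-0.88,1],[48,-41.2,0,0,0,-1,1],[54,-46.3,0,0,0,-1.13,1],[60.3,-51.5,0,0,0,-1.255,1]]]' && python3 d.py .5632 .2149 .12 3.7
```

```text
time: 1.1
tool_pos: [0.4271, -0.0426, 0.2267]
eef_rot: [2.143, 2.297, -0.0]
force: [1.5, -0.7, 0.8]
gripper_width: 0.0915
finger_force: 0.0
shift [24.75 15.36 10.67] turn [0.    0.    0.005] pos [ 0.4271 -0.0426  0.2267] F [ 1.5 -0.7  0.8] w 0.0915 t 1.1
```

```bash
python3 -m inch '[[[4,2.5,0,0,0,0,1],[8,5,1,0,0,0,1],[12,7.5,3,0,0,0,1],[16,10,5,0,0,0,0.8],[20,12.5,8,0,0,0,0.7],[24.7,15.4,10.7,0,0,0,0.6],[24.7,15.4,10.7,0,0,0,0.6],[24.7,15.4,10.7,0,0,0,0.6],[24.7,15.4,10.7,0,0,0,0.6]]]' && python3 d.py .5632 .2149 .040 3.7; python3 - <<'E'
from h import *
c=shot("wrist"); save(c,"w1")
s=sensors.sense(); print(s["joint_positions"].round(3))
E
```

```text
time: 2.0
tool_pos: [0.564, 0.2114, 0.1191]
eef_rot: [-2.148, -2.292, 0.003]
force: [0.3, 0.0, -0.3]
gripper_width: 0.0551
finger_force: 0.0
shift [ 0.36 -0.05  7.91] turn [-0.002  0.001  0.   ] pos [0.564  0.2114 0.1191] F [ 0.3  0.  -0.3] w 0.0551 t 2.0
[ 0.231  0.579  1.446 -0.     1.116  0.167]
```

View pics/w1.png

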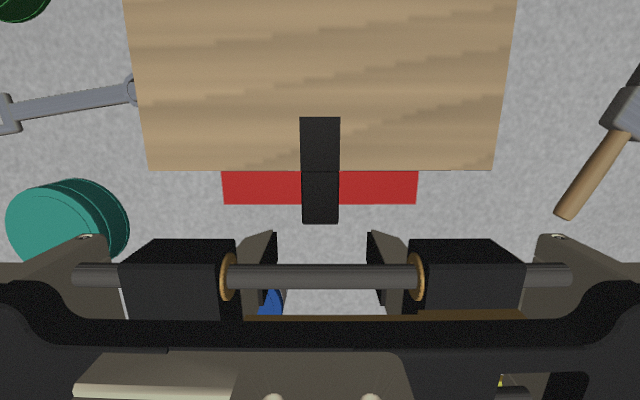

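The wrist picture shows the black tab at (320,117–224), centred between the fingertips at (255,240) and (385,240), with the red tape behind it. I'll descend and grip.

```bash
python3 - <<'E'
from h import *
c=shot("wrist")
for u,v in[(320,222),(320,172),(302,200),(338,200),(160,168),(480,168)]: print(u,v,world(c,u,v,.064).round(4),world(c,u,v).round(4))
E
python3 -m inch '[[[0.3,0,2,0,0,0,0.6],[0.3,0,4,0,0,0,0.6],[0.3,0,6,0,0,0,0.6],[0.3,0,7.9,0,0,0,0.6],[0.3,0,7.9,0,0,0,0.6],[0.3,0,7.9,0,0,0,0.2],[0.3,0,7.9,0,0,0,0.2],[0.3,0,7.9,0,0,0,0.2],[0.3,0,7.9,0,0,0,0.2],[0.3,0,7.9,0,0,0,0.2]]]' 12 && python3 d.py .5632 .2149 .041 3.7
```

```text
320 222 [0.5633 0.2057 0.064 ] [0.5632 0.206  0.0647]
320 172 [0.5607 0.2473 0.064 ] [0.5607 0.2478 0.0662]
302 200 [0.5476 0.2237 0.064 ] [0.5477 0.2242 0.0659]
338 200 [0.5766 0.2255 0.064 ] [0.5815 0.2076 0.0011]
160 168 [0.4347 0.2428 0.064 ] [0.4354 0.2431 0.0652]
480 168 [0.6861 0.2587 0.064 ] [0.6853 0.2589 0.0654]
time: 3.1
tool_pos: [0.5624, 0.2144, 0.0416]
eef_rot: [-2.147, -2.29, 0.005]
force: [-8.1, -1.6, 7.7]
gripper_width: 0.0297
finger_force: 12.0
shift [0.04 0.08 0.06] turn [-0.004  0.001 -0.   ] pos [0.5624 0.2144 0.0416] F [-8.1 -1.6  7.7] w 0.0297 t 3.1
```

```bash
python3 -m inch '[[[0.1,0,-1.57,0,0,0,0.2],[0.35,0,-3.12,0,0,0,0.2],[0.73,0,-4.65,0,0,0,0.2],[1.24,0,-6.13,0,0,0,0.2],[1.88,0,-7.57,0,0,0,0.2],[2.64,0,-8.94,0,0,0,0.2],[3.5,0,-10.24,0,0,0,0.2],[4.5,0,-11.46,0,0,0,0.2],[5.6,0,-12.6,0,0,0,0.2],[6.77,0,-13.63,0,0,0,0.2]]]' && python3 d.py .5632 .2149 .041 3.7
```

```text
time: 4.1
tool_pos: [0.5579, 0.2816, 0.1775]
eef_rot: [-2.148, -2.29, 0.008]
force: [-6.8, -1.8, -0.2]
gripper_width: 0.0299
finger_force: 12.0
shift [-6.66  0.16 13.66] turn [-0.005  0.002 -0.001] pos [0.5579 0.2816 0.1775] F [-6.8 -1.8 -0.2] w 0.0299 t 4.1
```

```bash
python3 -m inch '[[[1.27,0,-0.92,0,0,0,0.2],[2.62,0,-1.73,0,0,0,0.2],[4.03,0,-2.42,0,0,0,0.2],[5.5,0,-3,0,0,0,0.2],[7,0,-3.43,0,0,0,0.2],[8.55,0,-3.72,0,0,0,0.2],[10.1,0,-3.9,0,0,0,0.2],[11.7,0,-3.92,0,0,0,0.2],[13.25,0,-3.8,0,0,0,0.2],[14.8,0,-3.57,0,0,0,0.2]]]' && python3 d.py .5632 .2149 .041 3.7
```

```text
time: 5.1
tool_pos: [0.548, 0.4307, 0.2135]
eef_rot: [-2.146, -2.291, 0.005]
force: [-8.4, -1.2, 0.6]
gripper_width: 0.03
finger_force: 12.0
shift [-21.63   0.18  17.26] turn [-0.004  0.     0.001] pos [0.548  0.4307 0.2135] F [-8.4 -1.2  0.6] w 0.03 t 5.1
```

```bash
python3 -m inch '[[[0.75,0,0.17,0,0,0,0.2],[1.5,0,0.37,0,0,0,0.2],[2,0,0.52,0,0,0,0.2],[2.4,0,0.67,0,0,0,0.2],[2.4,0,0.67,0,0,0,0.2],[2.4,0,0.67,0,0,0,0.6],[2.4,0,0.67,0,0,0,0.6],[2.4,0,0.67,0,0,0,0.6],[2.4,0,0.67,0,0,0,0.6],[2.4,0,0.67,0,0,0,0.6]]]' && python3 -m inch '[[[0,0,-1,0,0,0,0.6],[0,0,-3,0,0,0,0.6],[0,0,-5,0,0,0,0.6],[0,0,-6,0,0,0,0.6],[-4,0,-6,0,0,0,0.6],[-9,0,-6,0,0,0,0.6],[-14,0,-6,0,0,0,0.6],[-19,0,-6,0,0,0,0.6],[-24,0,-6,0,0,0,0.6],[-29,0,-6,0,0,0,0.6]]]'; python3 d.py .621 -.081 .015 3.7; python3 - <<'E'
from h import *
c=shot("scene"); save(c,"s2")
E
```

```text
time: 6.1
tool_pos: [0.5493, 0.4536, 0.206]
eef_rot: [2.15, 2.291, 0.0]
force: [-0.4, 0.2, -0.2]
gripper_width: 0.0544
finger_force: 0.0
time: 7.1
tool_pos: [0.5674, 0.1625, 0.2663]
eef_rot: [2.149, 2.291, 0.0]
force: [1.1, -0.8, 1.2]
gripper_width: 0.055
finger_force: 0.0
shift [-24.64   3.78  25.14] turn [ 0.  0. -0.] pos [0.5674 0.1625 0.2663] F [ 1.1 -0.8  1.2] w 0.055 t 7.1
```

View pics/s2.png

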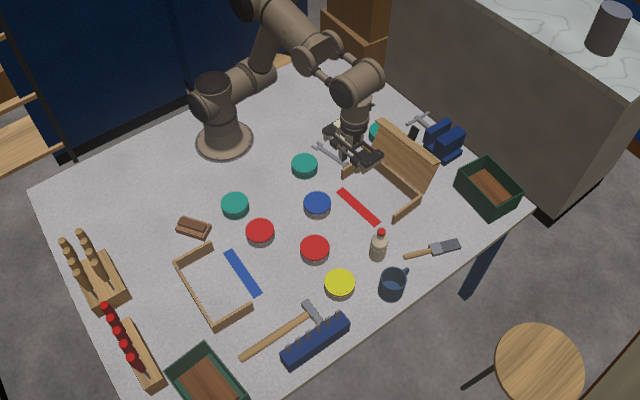

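The lid leans back on its stop at (408,150), open, and the tins are undisturbed. Next is red1.

```bash
python3 -m inch '[[[-4,0.8,0,0,0,0,0.6],[-8,1.6,0,0,0,0,0.6],[-12,2.4,2,0,0,0,0.6],[-16,3.2,5,0,0,0,0.6],[-20,4,8,0,0,0,0.6],[-24.7,4.5,11,0,0,0,0.6],[-24.7,4.5,14.5,0,0,0,0.6],[-24.7,4.5,18,0,0,0,0.6],[-24.7,4.5,18,0,0,0,0.6],[-24.7,4.5,18,0,0,0,0.6]]]'; python3 d.py .628 -.082 .015 3.7
python3 - <<'E'
from h import *
c=shot("wrist"); save(c,"w2")
E
```

```text
time: 8.15
tool_pos: [0.6286, -0.079, 0.0866]
eef_rot: [-2.149, -2.292, 0.0]
force: [1.0, -0.2, 1.0]
gripper_width: 0.055
finger_force: 0.0
shift [-0.3  -0.08  7.16] turn [-0. -0. -0.] pos [ 0.6286 -0.079   0.0866] F [ 1.  -0.2  1. ] w 0.055 t 8.15
```

View pics/w2.png

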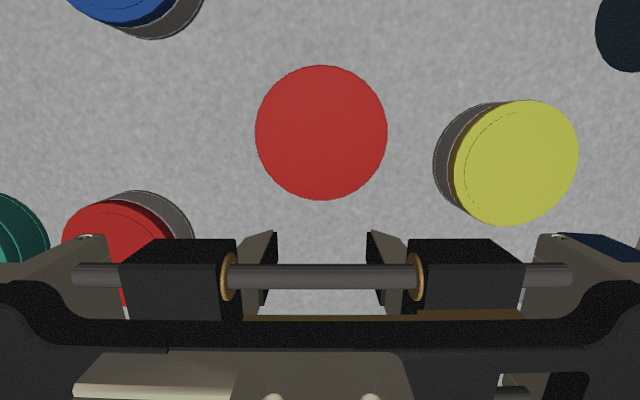

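The wrist picture shows red1 at (321,132), in line with the gripper's middle (320). I'll descend and push.

```bash
python3 -m inch '[[[-0.3,0,3,0,0,0,0.6],[-0.3,0,6,0,0,0,0.6],[-0.3,0,7.1,0,0,0,0.6],[-0.3,0,7.1,0,0,0,0.6],[0.7,0,7.1,0,0,0,0.6],[1.7,0,7.1,0,0,0,0.6],[3,0,7.1,0,0,0,0.6],[5,0,7.1,0,0,0,0.6],[7,0,7.1,0,0,0,0.6],[9,0,7.1,0,0,0,0.6]]]'; python3 d.py .628 -.082 .015 3.7
python3 -m inch '[[[2,0,0,0,0,0,0.6],[4,0,0,0,0,0,0.6],[6,0,0,0,0,0,0.6],[8,0,0,0,0,0,0.6],[10,0,0,0,0,0,0.6],[12,0,0,0,0,0,0.6],[14,0,0,0,0,0,0.6],[16,0,0,0,0,0,0.6],[17,0,0,0,0,0,0.6],[17,0,0,0,0,0,0.6]]]';
python3 d.py .6054 .2780 .015 3.7
python3 - <<'E'
from h import *
c=shot("top"); save(c,"t3")
E
```

```text
time: 9.2
tool_pos: [0.6233, 0.0119, 0.0165]
eef_rot: [2.147, 2.29, 0.002]
force: [0.2, -2.3, 2.2]
gripper_width: 0.055
finger_force: 1.8
shift [-9.4  -0.14  0.16] turn [ 0.003  0.001 -0.   ] pos [0.6233 0.0119 0.0165] F [ 0.2 -2.3  2.2] w 0.055 t 9.2
time: 10.2
tool_pos: [0.6113, 0.1823, 0.0155]
eef_rot: [2.146, 2.294, 0.001]
force: [-0.0, 0.1, 0.8]
gripper_width: 0.0551
finger_force: 0.0
shift [9.59 0.04 0.05] turn [ 0.001 -0.     0.002] pos [0.6113 0.1823 0.0155] F [-0.   0.1  0.8] w 0.0551 t 10.2
```

View pics/t3.png

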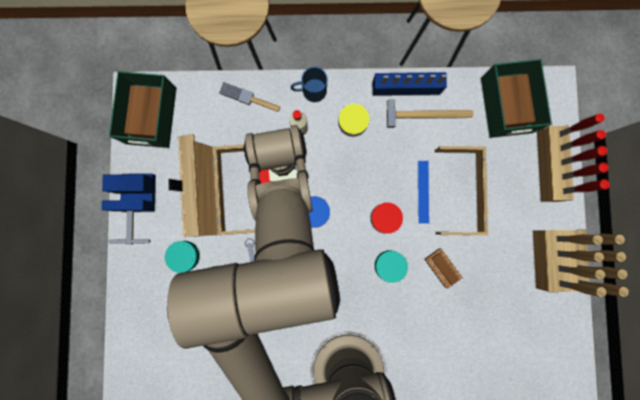

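Red1 is under the gripper near (275,175) and still tracking. The lid stays open and nothing else has moved. I'll finish this push and back off.

```bash
python3 -m inch '[[[1.5,0,0,0,0,0,0.6],[3,0,0,0,0,0,0.6],[4.5,0,0,0,0,0,0.6],[6,0,0,0,0,0,0.6],[7.2,0,0,0,0,0,0.6],[8.2,0,0,0,0,0,0.6],[8.9,0,0,0,0,0,0.6],[9.3,0,0,0,0,0,0.6],[9.5,0,0,0,0,0,0.6],[9.5,0,0,0,0,0,0.6]]]'
python3 -m inch '[[[-2,0,0,0,0,0,0.6],[-5,0,0,0,0,0,0.6],[-8,0,-2,0,0,0,0.6],[-10,0,-5,0,0,0,0.6],[-12,0,-9,0,0,0,0.6],[-14,-2,-11,0,0,0,0.6],[-14,-5,-11,0,0,0,0.6],[-14,-9,-11,0,0,0,0.6],[-14,-12,-11,0,0,0,0.6],[-14,-15,-11,0,0,0,0.6]]]'
python3 d.py .448 .152 .09 34
```

```text
time: 11.25
tool_pos: [0.6056, 0.2752, 0.0149]
eef_rot: [-2.149, -2.291, -0.0]
force: [-0.3, 0.2, -0.2]
gripper_width: 0.055
finger_force: 0.0
time: 12.25
tool_pos: [0.4632, 0.1244, 0.125]
eef_rot: [2.151, 2.29, 0.0]
force: [-0.6, -0.5, -0.3]
gripper_width: 0.055
finger_force: 0.0
shift [ 2.85 -1.35  3.5 ] turn [ 0.     0.    -0.531] pos [0.4632 0.1244 0.125 ] F [-0.6 -0.5 -0.3] w 0.055 t 12.25
```

```bash
python3 -m inch '[[[1,-0.5,0,0,0,-0.13,0.6],[2,-1,0,0,0,-0.26,0.6],[2.85,-1.35,2,0,0,-0.4,0.6],[2.85,-1.35,4,0,0,-0.53,0.6],[2.85,-1.35,4,0,0,-0.53,0.6],[2.85,-1.35,4,0,0,-0.53,0.6]]]'; python3 d.py .448 .152 .015 34
python3 - <<'E'
from h import *
c=shot("top"); save(c,"t4")
hsv=cv2.cvtColor(c["color"],cv2.COLOR_RGB2HSV).astype(int)
for n,hs in[("blue",(105,125)),("red",None)]:
    m=((hsv[...,0]>hs[0])&(hsv[...,0]<hs[1]) if hs else (hsv[...,0]<6)|(hsv[...,0]>174))&(hsv[...,1]>120)&(hsv[...,2]>70)
    k,l,st,ce=cv2.connectedComponentsWithStats(m.astype(np.uint8))
    for i in range(1,k):
        if st[i,4]>150: print(n,st[i],world(c,*ce[i],.042).round(4))
E
```

```text
time: 12.85
tool_pos: [0.4496, 0.1526, 0.0852]
eef_rot: [-1.48, -2.771, 0.001]
force: [0.0, -0.0, 0.7]
gripper_width: 0.0547
finger_force: 0.0
shift [ 0.04 -0.16  7.02] turn [-0.    -0.    -0.004] pos [0.4496 0.1526 0.0852] F [ 0.  -0.   0.7] w 0.0547 t 12.85
blue [375  73  71  16 788] [ 0.8894 -0.2033  0.042 ]
blue [298  79  28  14 222] [0.8786 0.0941 0.042 ]
blue [418 161  11  62 636] [ 0.5423 -0.2358  0.042 ]
blue [103 174  40  17 654] [0.5812 0.6823 0.042 ]
blue [102 193  50  18 607] [0.5213 0.6662 0.042 ]
blue [312 197  18  29 267] [0.4904 0.073  0.042 ]
red [269 157  13  36 338] [0.6012 0.2172 0.042 ]
red [226 159  31  31 749] [0.6032 0.3207 0.042 ]
red [371 203  32  30 752] [ 0.4636 -0.1226  0.042 ]
```

View pics/t4.png

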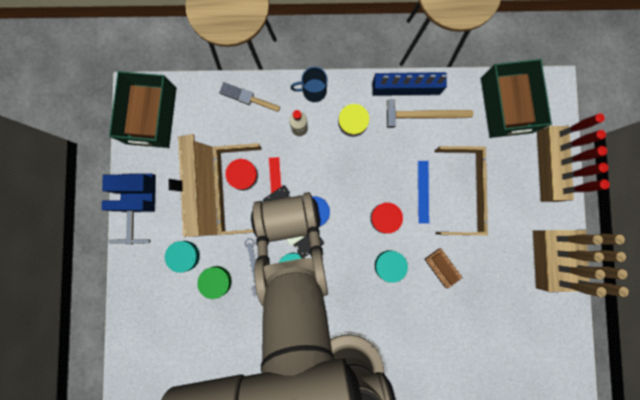

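Red1 is at (241,174), wholly inside the left cubby. Blue is partly visible at (320,212), undisturbed. I'll descend behind blue and push it diagonally clear of red2.

```bash
python3 -m inch '[[[0,-0.15,3,0,0,0,0.6],[0,-0.15,6,0,0,0,0.6],[0,-0.15,7,0,0,0,0.6],[0,-0.15,7,0,0,0,0.6],[-1,-0.15,7,0,0,0,0.6],[-2,-0.15,7,0,0,0,0.6],[-3.5,-0.15,7,0,0,0,0.6],[-5.5,-0.15,7,0,0,0,0.6],[-7.5,-0.15,7,0,0,0,0.6],[-9.5,-0.15,7,0,0,0,0.6]]]'
python3 -m inch '[[[-2,0,0,0,0,0,0.6],[-4,0,0,0,0,0,0.6],[-6,0,0,0,0,0,0.6],[-7.5,0,0,0,0,0,0.6],[-9,0,0,0,0,0,0.6],[-10,0,0,0,0,0,0.6],[-10.7,0,0,0,0,0,0.6],[-11,0,0,0,0,0,0.6],[-11,0,0,0,0,0,0.6]]]'
python3 -m inch '[[[1,0,0,0,0,0,0.6],[3,0,0,0,0,0,0.6],[4,0,-3,0,0,0,0.6],[4,0,-6,0,0,0,0.6],[4,0,-9,0,0,0,0.6],[8,0,-10,0,0,0,0.6],[12,0,-10,0,0,0,0.6],[16,-2,-10,0,0,0,0.6],[18,-6,-10,0,0,0,0.6],[18,-6,-10,0,0,0,0.6]]]'
python3 - <<'E'
from h import *
c=shot("top"); save(c,"t5")
hsv=cv2.cvtColor(c["color"],cv2.COLOR_RGB2HSV).astype(int)
for n,hs in[("blue",(105,125)),("red",None)]:
    m=((hsv[...,0]>hs[0])&(hsv[...,0]<hs[1]) if hs else (hsv[...,0]<6)|(hsv[...,0]>174))&(hsv[...,1]>120)&(hsv[...,2]>70)
    k,l,st,ce=cv2.connectedComponentsWithStats(m.astype(np.uint8))
    for i in range(1,k):
        if st[i,4]>150 and 130<ce[i][1]<240 and ce[i][0]>200: print(n,st[i],world(c,*ce[i],.042).round(4))
E
python3 d.py .591 .006 .09 -1.5
```

```text
time: 13.9
tool_pos: [0.5028, 0.0723, 0.0159]
eef_rot: [1.474, 2.773, 0.001]
force: [-1.1, 2.1, 2.1]
gripper_width: 0.0553
finger_force: 1.4
time: 14.8
tool_pos: [0.5632, -0.0175, 0.0149]
eef_rot: [1.474, 2.774, -0.0]
force: [-0.2, 0.0, 0.1]
gripper_width: 0.0552
finger_force: 0.0
time: 15.8
tool_pos: [0.4045, 0.0992, 0.1138]
eef_rot: [-1.466, -2.77, 0.007]
force: [0.4, 0.2, -0.6]
gripper_width: 0.055
finger_force: 0.0
blue [350 161  30  31 732] [ 0.591 -0.058  0.042]
blue [418 161  11  62 635] [ 0.5423 -0.2358  0.042 ]
red [269 157  14  63 624] [0.558  0.2139 0.042 ]
red [226 159  31  31 749] [0.6032 0.3207 0.042 ]
red [371 203  32  30 752] [ 0.4636 -0.1226  0.042 ]
shift [-17.93   9.85   2.43] turn [-0.003 -0.     0.622] pos [0.4089 0.0991 0.1148] F [ 1.1 -0.5 -0.3] w 0.0551 t 15.85
```

```bash
python3 -m inch '[[[-3,1.6,0,0,0,0.13,0.6],[-6,3.3,0,0,0,0.26,0.6],[-9,5,0,0,0,0.39,0.6],[-12,6.6,0,0,0,0.52,0.6],[-15,8.2,0,0,0,0.62,0.6],[-17.9,9.85,2,0,0,0.622,0.6],[-17.9,9.85,2.4,0,0,0.622,0.6],[-17.9,9.85,2.4,0,0,0.622,0.6]]]'; python3 d.py .591 .008 .015 -1.5
```

```text
time: 16.65
tool_pos: [0.5939, 0.0051, 0.0894]
eef_rot: [-2.251, -2.188, 0.003]
force: [0.6, -0.3, 0.4]
gripper_width: 0.0553
finger_force: 0.0
shift [ 0.28 -0.28  7.44] turn [-0.003 -0.    -0.002] pos [0.5939 0.0051 0.0894] F [ 0.6 -0.3  0.4] w 0.0553 t 16.65
```

```bash
python3 -m inch '[[[0.3,-0.3,3,0,0,0,0.6],[0.3,-0.3,6,0,0,0,0.6],[0.3,-0.3,7.4,0,0,0,0.6],[0.3,-0.3,7.4,0,0,0,0.6],[-0.7,-0.3,7.4,0,0,0,0.6],[-1.7,-0.3,7.4,0,0,0,0.6],[-3.2,-0.3,7.4,0,0,0,0.6],[-5.2,-0.3,7.4,0,0,0,0.6],[-7.2,-0.3,7.4,0,0,0,0.6],[-9.2,-0.3,7.4,0,0,0,0.6]]]'
python3 -m inch '[[[-2,0,0,0,0,0,0.6],[-4,0,0,0,0,0,0.6],[-6,0,0,0,0,0,0.6],[-8,0,0,0,0,0,0.6],[-10,0,0,0,0,0,0.6],[-12,0,0,0,0,0,0.6],[-13.5,0,0,0,0,0,0.6],[-14.5,0,0,0,0,0,0.6],[-15,0,0,0,0,0,0.6]]]'
python3 d.py .583 -.298 .015 -1.5
```

```text
time: 17.65
tool_pos: [0.5894, -0.0888, 0.0183]
eef_rot: [2.252, 2.188, 0.002]
force: [-0.6, 2.7, 2.4]
gripper_width: 0.055
finger_force: 1.4
time: 18.55
tool_pos: [0.5845, -0.238, 0.0171]
eef_rot: [2.253, 2.189, 0.0]
force: [0.1, 2.3, 2.4]
gripper_width: 0.0549
finger_force: 1.4
shift [-6.01  0.02  0.21] turn [ 0.     0.    -0.003] pos [ 0.5845 -0.238   0.0171] F [0.1 2.3 2.4] w 0.0549 t 18.55
```

```bash
python3 -m inch '[[[-1.5,0,0,0,0,0,0.6],[-3,0,0,0,0,0,0.6],[-4.2,0,0,0,0,0,0.6],[-5.1,0,0,0,0,0,0.6],[-5.7,0,0,0,0,0,0.6],[-6,0,0,0,0,0,0.6],[-6,0,0,0,0,0,0.6],[-6,0,0,0,0,0,0.6]]]'
python3 -m inch '[[[2,0,0,0,0,0,0.6],[5,0,0,0,0,0,0.6],[8,0,0,0,0,0,0.6],[9,0,-3,0,0,0,0.6],[10,0,-7,0,0,0,0.6],[10,0,-10,0,0,0,0.6],[10,-4,-10,0,0,0,0.6],[10,-8,-10,0,0,0,0.6],[10,-12,-10,0,0,0,0.6],[10,-12,-10,0,0,0,0.6]]]'
python3 d.py .4592 -.1885 .015 -3.8
```

```text
time: 19.35
tool_pos: [0.5829, -0.2968, 0.0169]
eef_rot: [2.252, 2.19, -0.001]
force: [0.2, 0.5, 0.1]
gripper_width: 0.0556
finger_force: 0.0
time: 20.35
tool_pos: [0.4606, -0.1906, 0.1165]
eef_rot: [-2.248, -2.186, 0.003]
force: [0.2, 0.2, 0.0]
gripper_width: 0.0554
finger_force: 0.0
shift [ 0.18 -0.09 10.15] turn [-0.005 -0.002  0.038] pos [ 0.4606 -0.1906  0.1165] F [0.2 0.2 0. ] w 0.0554 t 20.35
```

```bash
python3 -m inch '[[[0,-0.1,3,0,0,0.038,0.6],[0,-0.1,7,0,0,0.038,0.6],[0,-0.1,10.1,0,0,0.038,0.6],[0,-0.1,10.1,0,0,0.038,0.6],[0,-0.1,10.1,0,0,0.038,0.6]]]'; python3 d.py .490 .273 .015 -3.8
python3 -m inch '[[[1,0,0,0,0,0,0.6],[2,0,0,0,0,0,0.6],[3.5,0,0,0,0,0,0.6],[5.5,0,0,0,0,0,0.6],[7.5,0,0,0,0,0,0.6],[9.5,0,0,0,0,0,0.6],[11.5,0,0,0,0,0,0.6],[13.5,0,0,0,0,0,0.6],[15.5,0,0,0,0,0,0.6],[17.5,0,0,0,0,0,0.6]]]'
python3 -m inch '[[[2,0,0,0,0,0,0.6],[4,0,0,0,0,0,0.6],[6,0,0,0,0,0,0.6],[8,0,0,0,0,0,0.6],[10,0,0,0,0,0,0.6],[12,0,0,0,0,0,0.6],[14,0,0,0,0,0,0.6],[15.5,0,0,0,0,0,0.6],[16.5,0,0,0,0,0,0.6],[17,0,0,0,0,0,0.6]]]'
python3 d.py .490 .273 .015 -3.8
python3 - <<'E'
from h import *
c=shot("top"); s=shot("scene")
save({"color":np.hstack([c["color"][100:300,150:500],s["color"][100:300,140:490]])},"t6")
E
```

```text
time: 20.85
tool_pos: [0.4653, -0.1929, 0.0163]
eef_rot: [-2.293, -2.148, 0.0]
force: [0.3, -1.2, 0.5]
gripper_width: 0.055
finger_force: 0.0
shift [46.65 -0.58  0.14] turn [-0.    -0.     0.001] pos [ 0.4653 -0.1929  0.0163] F [ 0.3 -1.2  0.5] w 0.055 t 20.85
time: 21.85
tool_pos: [0.4766, -0.0172, 0.0169]
eef_rot: [2.292, 2.147, 0.001]
force: [0.6, -2.2, 1.4]
gripper_width: 0.0553
finger_force: 0.9
time: 22.85
tool_pos: [0.4874, 0.1518, 0.0163]
eef_rot: [2.292, 2.148, 0.0]
force: [-0.5, -2.2, 2.5]
gripper_width: 0.055
finger_force: 1.1
shift [12.11 -0.53  0.13] turn [0.    0.    0.001] pos [0.4874 0.1518 0.0163] F [-0.5 -2.2  2.5] w 0.055 t 22.85
```

View pics/t6.png

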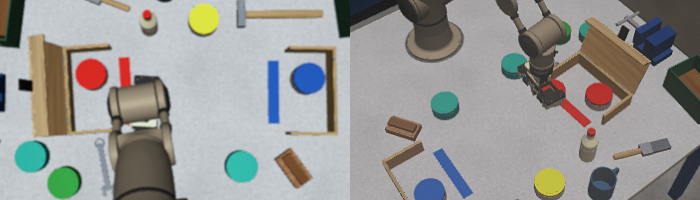

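Left half: blue at (309,79) is inside the right cubby and red1 at (91,74) is inside the left. Right half: red2 is at (552,90), cradled at the mouth. I'll finish the push.

```bash
python3 -m inch '[[[1.5,0,0,0,0,0,0.6],[3,-0.1,0,0,0,0,0.6],[4.5,-0.2,0,0,0,0,0.6],[6,-0.3,0,0,0,0,0.6],[7.5,-0.4,0,0,0,0,0.6],[9,-0.5,0,0,0,0,0.6],[10.4,-0.5,0,0,0,0,0.6],[11.4,-0.5,0,0,0,0,0.6],[12,-0.5,0,0,0,0,0.6],[12,-0.5,0,0,0,0,0.6]]]'
python3 -m inch '[[[-2,0,0,0,0,0,0.6],[-5,0,0,0,0,0,0.6],[-8,0,0,0,0,0,0.6],[-10,0,-4,0,0,0,0.6],[-12,0,-9,0,0,0,0.6],[-16,0,-14,0,0,0,0.6],[-20,0,-16,0,0,0,0.6],[-25,0,-16,0,0,0,0.6],[-30,0,-16,0,0,0,0.6],[-30,0,-16,0,0,0,0.6]]]'
python3 - <<'E'
from h import *
c=shot("top"); s=shot("scene")
save({"color":np.hstack([c["color"][100:300,150:500],s["color"][100:300,140:490]])},"t7")
hsv=cv2.cvtColor(c["color"],cv2.COLOR_RGB2HSV).astype(int)
fr={"L":(np.array([.5565,.318]),3.7),"R":(np.array([.543,-.341]),-1.5)}
for n,hs in[("blue",(105,125)),("red",None)]:
    m=((hsv[...,0]>hs[0])&(hsv[...,0]<hs[1]) if hs else (hsv[...,0]<6)|(hsv[...,0]>174))&(hsv[...,1]>120)&(hsv[...,2]>70)
    k,l,st,ce=cv2.connectedComponentsWithStats(m.astype(np.uint8))
    for i in range(1,k):
        if st[i,4]>150 and 130<ce[i][1]<240 and ce[i][0]>200:
            w=world(c,*ce[i],.042)[:2]; o,a=fr["L" if w[1]>0 else "R"]; a=np.radians(a); d=w-o
            print(n,st[i],w.round(4),"local",(np.array([[np.cos(a),np.sin(a)],[-np.sin(a),np.cos(a)]])@d).round(4))
E
```

```text
time: 23.95
tool_pos: [0.4906, 0.2717, 0.016]
eef_rot: [2.293, 2.148, 0.001]
force: [0.1, -0.7, -0.2]
gripper_width: 0.0554
finger_force: 0.0
time: 24.95
tool_pos: [0.4704, -0.033, 0.1767]
eef_rot: [2.298, 2.139, -0.0]
force: [0.2, 0.0, -0.1]
gripper_width: 0.055
finger_force: 0.0
blue [418 161  11  62 517] [ 0.5496 -0.238 ] local [0.0039 0.1031]
blue [443 163  32  31 760] [ 0.5823 -0.3449] local [ 0.0394 -0.0028]
red [269 157  14  63 626] [0.5578 0.2139] local [-0.0054 -0.1039]
red [226 159  31  31 749] [0.6032 0.3207] local [ 0.0468 -0.0004]
red [226 194  32  31 757] [0.4953 0.3184] local [-0.061   0.0043]
```

View pics/t7.png

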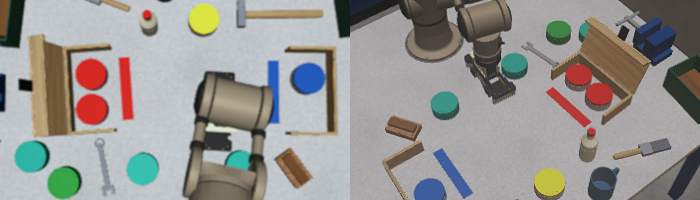

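Both red tins, at (91,74) and (91,108), are inside the left cubby with its lid leaning back. Blue at (309,79) is inside the right cubby. Every tin is at least 14 mm past its mouth, the bystanders haven't moved, and the arm is clear.

```bash
python3 -c "
from bench import sign_off; print(sign_off())"
```

```text
the job is handed in; nothing more can be done
None
```

The job is handed in: the left lid is open on its stop, both red tins are in the left cubby, the blue tin is in the right one, and the last pictures show the bystanders unmoved.

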